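# Three tea things back in their own peg boxes

## Robot

A 6-joint arm with a two-finger parallel gripper is mounted at the origin on the work surface. World frame = base frame: x ahead of the robot, y to its left, z up, the work surface at z = 0. Lengths are in m, angles in rad, forces in N, time in s.
With the tool pointing down it reaches from about 0.3 to 0.775 m from the base axis. Payload 14.6 kg.
Tool frame: the origin (TCP) lies at the very end of the fingers, on their centre line; the grasp point (between the pads) lies 19 mm behind it; z points along the fingers, y is the line along which they close (so a half turn about z gives the same grasp; the last joint's range is limited). The gripper opens to 94 mm and grips with 3 to 60 N. Pads are 16 mm wide; open, the fingers measure 119 mm over their backs; the gripper's body (75 mm by 177 mm) begins 78 mm behind the grasp point.
Start: joints at [-1.202, 0.3, 1.521, -0, 1.321, -0.067], TCP at [0.232, -0.499, 0.205] pointing down, gripper open.
Joint ranges: [-3.03, 3.03], [-0.79, 2.21], [0.23, 2.52], [-1.04, 4.18], [0, 3.07], [-2.55, 2.55]. Speed limits (rad/s): [2.22, 2.22, 2.57, 3.14, 3.14, 3.14].

## Interface

Orientations are given as [roll, pitch, yaw] about the fixed x, y, z axes, in that order (R = Rz(yaw) Ry(pitch) Rx(roll)).
In Python, from station import ctrl, cams gives the robot as it stands. The module is installed in compiled form; this text tells all that it offers.
- The arm moves only by the tool arm_command, never from a script. Its argument "plan" is a list that holds one entry, the list of rows, each a list of 7 numbers: the shift along the tool's x, y, z in mm, then the turn, a rotation vector about the tool's x, y, z in rad, then the closure, from -1 (fully open) to 1 (shut). A call has 1 to 12 rows; each row is the pose to reach, as a shift and turn from the pose commanded when the call began, along the tool's axes at that moment; what a row does not reach only later rows make up. A row lasts 1/10 s, in which the tool goes at most 50 mm and 8.59 degrees, less where a joint would pass 70% of its speed; a pose out of reach is approached as far as the arm can. A call with a gripper value outside its range is refused whole. The fingers move at their own pace and stop on an object; "squeeze" is the grip in N (left out, the last holds). Time passes only in rows, so rows that repeat a pose let the fingers close. It gives the time, the measured TCP pose, the force, the opening and the grip force at its end, in the units of the state.
- ctrl.get_obs(): the state, without advancing time (a new reading comes with each control period).
- cams.camera(name): name is "scene" or "side" or "wrist"; returns (picture, depth): 480x640x3 uint8, blue, green, red; 480x640 float32, m along the optical axis (not along the pixel's ray), 0 where there is no reading.
- cams.camera_info(name): a dict with "fx", "fy", "cx", "cy" (pixels), "world_to_cam" (4x4, takes a point from world to camera coordinates). Camera axes: x right, y down, z forward; pixel columns grow to the right and rows downward; lengths in m; the calibration is good to about 2 mm. A picture is of the moment at which its call begins: read the wrist's pose just before it. camera_info takes no time and is no camera call; for the wrist camera it gives the pose at the moment of the call.
- ctrl.hand_in(): hands the job in; it is judged then, once.
The state is a dict: "time_s": time; "qpos": joint angles; "joint_vel": joint speeds; "tau": joint torques, N m; "ee_pos": TCP position; "eef_rot": TCP orientation; "force": force on the tool from outside, world axes, zero at the start; "moment": the same for the moment, N m; "grip_width": finger opening in m; "grip_force": force on a finger pad.
Only numpy, scipy, OpenCV 4.12 (cv2) and the standard library are available. Lean on these libraries where they do the work, as an engineer would, in place of code of your own. Each camera call takes 0.05 s, during which the arm holds its last target. There are 200 camera calls.

## Task

In the tea drawer the tall cobalt jar, the round steel tin and the tea ball stand in one another's peg boxes. Using the bare tile without pegs as a halfway spot to stand one of them on, bring each to its own box, upright in the middle between the pegs: the tall jar in the box of four pegs, the tin in the box of six pegs, the tea ball in the box of three pegs. Tip none of them over, and leave the low jar and the spoon where they lie.

Things in the scene. Friction and masses are not known exactly. Their poses are not given: they have to be found in the camera images.
- tall_jar: Cobalt-blue glass jar with a steel screw lid, round, 56 mm across and 85 mm tall (glass to 69 mm, the lid above it 52 mm across), about 0.24 kg, loose. Origin at the centre of its underside, z up. It starts upright in a peg box that is not its own.
- round_tin: Plain round steel tin with an aluminium lid, 64 mm across and 60 mm tall, straight-sided, about 0.16 kg, loose. Origin at the centre of its underside, z up. It starts upright in a peg box that is not its own.
- tea_ball: Stainless tea ball fixed on its round drip foot, 80 mm tall in all: foot 44 mm across and 18 mm high, ball 52 mm across centred 42 mm above the underside, with an upright-sided band 54 mm across around its middle from 34 to 50 mm, and a little knob on top from 67 mm. About 0.12 kg, loose, one piece. Origin at the centre of its underside, z up. It starts upright in a peg box that is not its own.
- box_three: Fixed white perforated pegboard tile, 122 x 122 x 6 mm, on the drawer floor (underside 10 mm, top 16 mm above the worktop). Origin at the centre of its underside, z up, x and y along its sides. The box of three pegs, own place of the tea ball. Dark pegs, 12 mm thick, 14 mm above the tile, at (x, y) mm: (51, 0), (-34, 34), (-34, -34).
- box_four: Fixed white perforated pegboard tile, 122 x 122 x 6 mm, on the drawer floor (underside 10 mm, top 16 mm above the worktop). Origin at the centre of its underside, z up, x and y along its sides. The box of four pegs, own place of the tall jar. Dark pegs, 12 mm thick, 14 mm above the tile, at (x, y) mm: (34, 34), (34, -34), (-34, 34), (-34, -34).
- box_six: Fixed white perforated pegboard tile, 122 x 122 x 6 mm, on the drawer floor (underside 10 mm, top 16 mm above the worktop). Origin at the centre of its underside, z up, x and y along its sides. The box of six pegs, own place of the round tin. Dark pegs, 12 mm thick, 14 mm above the tile, at (x, y) mm: (34, 34), (34, -34), (-34, 34), (-34, -34), (51, 0), (-51, 0).
- bare_tile: Fixed white perforated pegboard tile, 122 x 122 x 6 mm, on the drawer floor (underside 10 mm, top 16 mm above the worktop). Origin at the centre of its underside, z up, x and y along its sides. It has no pegs and is empty at the start: the halfway spot.
- low_jar: Bystander: a small cobalt glass jar with a steel lid, 48 mm across and 48 mm tall, loose, standing on the cork-look drawer floor (10 mm above the worktop), not on a tile. Origin at the centre of its underside.
- spoon: Bystander: a short olivewood spoon, 125 mm long, lying loose on the drawer floor. Its x axis runs from handle to bowl. The drawer around all this is fixed, open above, inside 376 mm (x) by 576 mm (y) centred at x = 555 mm, y = 0, with walls 42 mm high (front panel on the far side 60 mm).
Mind the look-alikes: they are no part of the job. Leave any brown or orange look-alike of the tall_jar alone.

How it is judged:
By the outcome, as a careful person would: the job done as asked, in the order asked, and still so for the second after the job is handed in, with the robot touching nothing.
It also fails if it takes over 96 s, if anything falls off the work surface, if the arm or the gripper's body presses on something with over 40 N, if the wrist force passes 120 N, or if a joint passes its speed limit or range.

## Working session

There is one attempt and no reset: what is moved stays moved. The work goes in short steps, Python scripts to look and compute and a tool call to move; the robot and the scene stay as the last step left them, time stands still between calls to the robot, and variables do not carry over. Pictures are saved under pics/ and viewed, at most 14 in all, crops included, and the job is handed in when it is done.

Besides the shell and the picture viewer there is one more tool, called after "Emit:" as name(argument=value, ...) on one line, values as JSON. arm_command: Moves the arm, as the interface text tells. Its arguments: {"type":"object","properties":{"plan":{"type":"array"},"squeeze":{"type":"number"}},"required":["plan"]}

```bash
mkdir -p pics
python3 - <<'E'
from station import ctrl,cams
import cv2,numpy as np
o=ctrl.get_obs();print({k:np.round(v,3) for k,v in o.items()})
for n in("scene","side"):
    im,d=cams.camera(n);cv2.imwrite(f"pics/{n}0.png",im);np.save(f"{n}_d.npy",d)
    i=cams.camera_info(n);print(n,i["fx"],i["fy"],i["cx"],i["cy"]);print(np.round(i["world_to_cam"],3))
E
```

```text
{'time_s': np.float64(0.0), 'qpos': array([-1.202,  0.3  ,  1.522,  0.   ,  1.321, -0.067]), 'joint_vel': array([ 0.001, -0.001, -0.001, -0.   , -0.001, -0.   ]), 'tau': array([ 1.0000e-03, -5.3180e+01, -3.5273e+01,  7.1000e-02,  2.4000e-02,
       -0.0000e+00]), 'ee_pos': array([ 0.232, -0.498,  0.205]), 'eef_rot': array([-3.14 , -0.   ,  0.436]), 'force': array([-0.076, -0.149, -0.24 ]), 'moment': array([ 0.005, -0.027,  0.   ]), 'grip_force': np.float64(0.0), 'grip_width': np.float64(0.094)}
scene 594.9438440850471 594.9438440850471 334.021652946838 233.65000152126208
[[ 0.731  0.682  0.011 -0.558]
 [ 0.588 -0.622 -0.516 -0.315]
 [-0.345  0.384 -0.856  1.416]
 [ 0.     0.     0.     1.   ]]
side 559.3262156679878 559.3262156679878 325.12600441700897 251.5321643702038
[[-0.8   -0.601 -0.     0.562]
 [-0.424  0.565 -0.707  0.251]
 [ 0.425 -0.565 -0.707  0.869]
 [ 0.     0.     0.     1.   ]]
```

View pics/scene0.png

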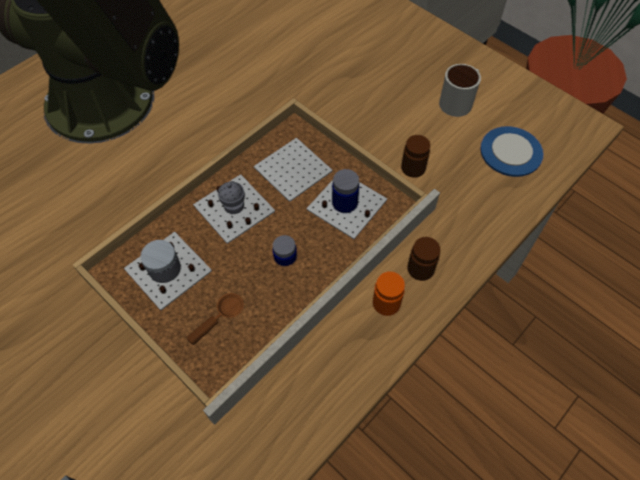

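View pics/side0.png

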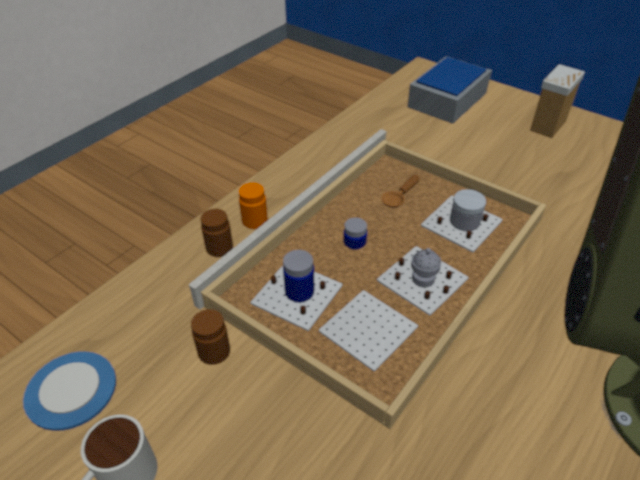

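The tall cobalt jar (345,190 scene; 298,275 side) is the only tall blue jar inside the drawer. The brown and orange look-alikes at (416,155), (424,258) and (388,293) stand outside, and the low jar is at (284,250). The tea ball (232,197) stands among six pegs. The tin (160,260) and the jar stand in the other two boxes, so I'll count those pegs from the measurement.

```bash
cat > h.py <<'E'
import cv2,numpy as np
from station import ctrl,cams
def rays(info,uv,z):
    T=np.array(info["world_to_cam"]);R,t=T[:3,:3],T[:3,3];c=-R.T@t
    uv=np.asarray(uv,float).reshape(-1,2)
    d=np.c_[(uv[:,0]-info["cx"])/info["fx"],(uv[:,1]-info["cy"])/info["fy"],np.ones(len(uv))]@R
    return c+d*((z-c[2])/d[:,2])[:,None]
def cloud(info,dep):
    v,u=np.mgrid[:480,:640];T=np.array(info["world_to_cam"])
    p=np.stack([(u-info["cx"])/info["fx"]*dep,(v-info["cy"])/info["fy"]*dep,dep],-1)
    return (p-T[:3,3])@T[:3,:3]
def circ(p):
    (x,y),r=cv2.minEnclosingCircle(p[:,:2].astype(np.float32));return np.round(np.array([x,y,r])*1e3,1)
E
cat > m.py <<'E'
from h import *
np.set_printoptions(suppress=True)
for n in("scene","side"):
    im=cv2.imread(f"pics/{n}0.png");d=np.load(f"{n}_d.npy");I=cams.camera_info(n);P=cloud(I,d)
    ins=(abs(P[...,0]-.555)<.175)&(abs(P[...,1])<.28)&(d>0)
    hsv=cv2.cvtColor(im,cv2.COLOR_BGR2HSV)
    w=((hsv[...,1]<50)&(hsv[...,2]>130)&ins&(P[...,2]<.026)).astype(np.uint8)
    w=cv2.morphologyEx(w,cv2.MORPH_CLOSE,np.ones((5,5)))
    print(n)
    for c in cv2.findContours(w,cv2.RETR_EXTERNAL,cv2.CHAIN_APPROX_NONE)[0]:
        if cv2.contourArea(c)<1000: continue
        q=rays(I,c,.016);(cx,cy),s,a=cv2.minAreaRect((q[:,:2]*1e3).astype(np.float32))
        print(" tile",np.round([cx,cy,*s,a],1))
        m=np.zeros_like(w);cv2.fillConvexPoly(m,cv2.convexHull(c),1);m=cv2.erode(m,np.ones((5,5)))
        pk=(m>0)&(hsv[...,2]<70)&(hsv[...,0]<40)|((m>0)&(im.max(2)<55))
        k,l,st,ce=cv2.connectedComponentsWithStats(pk.astype(np.uint8))
        for i in range(1,k):
            if st[i,4]>12: print("   dark",np.round(rays(I,[ce[i]],.026)[0,:2]*1e3-[cx,cy]),ce[i].round(),st[i,4])
    ob=(ins&(P[...,2]>.035)).astype(np.uint8)
    k,l,st,ce=cv2.connectedComponentsWithStats(ob)
    for i in range(1,k):
        if st[i,4]<80: continue
        p=P[l==i];zt=np.percentile(p[:,2],98)
        t=p[abs(p[:,2]-zt)<.004]
        uv=np.argwhere((l==i)&(abs(P[...,2]-zt)<.004))[:,::-1]
        print(" obj",ce[i].round(),st[i,4],"top",zt.round(4),circ(t),"ray",circ(rays(I,uv,zt)), "all", circ(p))
E
python3 m.py
```

```text
scene
 tile [ 479.  -176.3  120.6  120.9   87.2]
   dark [12. -6.] [167. 272.] 359
   dark [-33. -33.] [142. 267.] 31
   dark [38. 32.] [191. 268.] 34
   dark [ 34. -36.] [162. 289.] 34
 tile [630.5 180.8 120.8 120.7   6.9]
   dark [-3. -1.] [345. 200.] 499
   dark [-28. -39.] [324. 204.] 29
   dark [52.  5.] [367. 213.] 27
 tile [465.1  11.3 121.4 120.8  83.5]
   dark [-1.  3.] [234. 203.] 67
   dark [-36. -31.] [210. 203.] 27
   dark [14. -7.] [235. 210.] 47
   dark [40. 28.] [256. 207.] 29
   dark [53. -7.] [248. 221.] 28
   dark [ 32. -39.] [229. 224.] 27
 tile [481.6 168.7 120.9 120.6  85.1]
 obj [346. 189.] 963 top 0.1054 [630.4 177.4  27.1] ray [631.4 175.7  26.5] all [629.7 175.8  29.1]
 obj [232. 194.] 585 top 0.0944 [465.2  13.1   5. ] ray [466.6  11.7   4.9] all [465.7  13.6  27.6]
 obj [284. 248.] 513 top 0.0629 [628.    3.5  22.7] ray [628.5   1.1  22.6] all [626.7   2.4  24.6]
 obj [160. 259.] 1152 top 0.0809 [ 478.1 -179.8   32.2] ray [ 480.  -180.5   31.9] all [ 477.3 -180.4   33.6]
side
 tile [481.8 169.7 123.9 124.8  85. ]
 tile [629.8 182.5 124.9 124.1   6.9]
   dark [48. 10.] [273. 280.] 13
   dark [-31. -35.] [322. 285.] 16
   dark [-39.  33.] [302. 310.] 20
 tile [464.8  12.5 124.2 124.7  83.6]
   dark [37. 33.] [397. 276.] 16
   dark [-38. -27.] [448. 275.] 18
   dark [-51.   9.] [445. 289.] 19
   dark [-31.  41.] [427. 295.] 21
 tile [ 479.  -175.5  127.   125.1   86.9]
   dark [-36. -26.] [484. 218.] 17
   dark [35. 37.] [439. 220.] 14
   dark [-32.  39.] [468. 234.] 19
 obj [468. 207.] 989 top 0.0776 [ 474.7 -177.7   32.8] ray [ 473.6 -174.3   32.6] all [ 475.7 -176.4   34.4]
 obj [355. 229.] 472 top 0.0599 [624.1   5.7  23. ] ray [622.1   7.5  22.6] all [623.6   5.4  24.6]
 obj [426. 263.] 701 top 0.0926 [463.1  16.6   5. ] ray [460.5  19.5   3.6] all [462.   16.1  27.8]
 obj [299. 273.] 1309 top 0.1026 [626.4 179.1  26.8] ray [625.1 180.6  26.3] all [625.9 180.1  28.6]
```

Pegs confirm it. The jar's tile at (630,182) has three pegs, the tin's at (479,-176) has four (three visible at the corners, the rest hidden), and the ball's at (465,12) has six. The two views agree to within a few mm, and heights and sizes match the description. I'll move above the tall jar with yaw 0 and look at it from close by.

Emit:
arm_command(plan=[[[644, -445, 0, 0, 0, 0.436, -1], [644, -445, 0, 0, 0, 0.436, -1], [644, -445, 0, 0, 0, 0.436, -1], [644, -445, 0, 0, 0, 0.436, -1], [644, -445, 0, 0, 0, 0.436, -1], [644, -445, 0, 0, 0, 0.436, -1], [644, -445, 0, 0, 0, 0.436, -1], [644, -445, 0, 0, 0, 0.436, -1], [644, -445, 0, 0, 0, 0.436, -1], [644, -445, 0, 0, 0, 0.436, -1], [644, -445, 0, 0, 0, 0.436, -1], [644, -445, 0, 0, 0, 0.436, -1]]])

```text
time_s: 1.3
ee_pos: [0.5324, 0.0142, 0.2053]
eef_rot: [3.142, 0.0, -0.0]
force: [0.2, -0.5, 1.1]
grip_width: 0.0936
grip_force: 0.0
```

Emit:
arm_command(plan=[[[48, -82, 0, 0, 0, 0, -1], [96, -164, 0, 0, 0, 0, -1], [96, -164, 0, 0, 0, 0, -1], [96, -164, 0, 0, 0, 0, -1], [96, -164, 0, 0, 0, 0, -1], [96, -164, 0, 0, 0, 0, -1]]])

```text
time_s: 1.9
ee_pos: [0.6275, 0.1765, 0.2044]
eef_rot: [3.141, 0.002, 0.001]
force: [-0.3, -0.7, 0.2]
grip_width: 0.094
grip_force: 0.0
```

```bash
cat > w.py <<'E'
import sys
from h import *
def look(tag):
    o=ctrl.get_obs();I=cams.camera_info("wrist");im,d=cams.camera("wrist");cv2.imwrite(f"pics/{tag}.png",im)
    print("tcp",(o["ee_pos"]*1e3).round(1),o["eef_rot"].round(3),"cam",np.round(-np.array(I["world_to_cam"])[:3,:3].T@np.array(I["world_to_cam"])[:3,3],3))
    P=cloud(I,d);hsv=cv2.cvtColor(im,cv2.COLOR_BGR2HSV)
    ob=((P[...,2]>.035)&(P[...,2]<.115)&(d>0.05)).astype(np.uint8)
    k,l,st,ce=cv2.connectedComponentsWithStats(ob)
    for i in range(1,k):
        if st[i,4]<800: continue
        p=P[l==i];zt=np.percentile(p[:,2],90);uv=np.argwhere((l==i)&(abs(P[...,2]-zt)<.004))[:,::-1]
        print(" obj",ce[i].round(),st[i,:5],"top",zt.round(4),circ(p[abs(p[:,2]-zt)<.004]),"ray",circ(rays(I,uv,zt)),"all",circ(p))
    w=((hsv[...,1]<60)&(hsv[...,2]>120)&(P[...,2]<.026)&(d>0)).astype(np.uint8)
    w=cv2.morphologyEx(w,cv2.MORPH_CLOSE,np.ones((15,15)))
    for c in cv2.findContours(w,cv2.RETR_EXTERNAL,cv2.CHAIN_APPROX_NONE)[0]:
        if cv2.contourArea(c)<4000: continue
        q=rays(I,c,.016);(cx,cy),s,a=cv2.minAreaRect((q[:,:2]*1e3).astype(np.float32));print(" tile",np.round([cx,cy,*s,a],1))
if __name__=="__main__": look(sys.argv[1])
E
python3 w.py w1
```

```text
tcp [627.5 176.5 204.4] [3.141e+00 2.000e-03 1.000e-03] cam [0.71  0.177 0.383]
 obj [374.  84.] [  152    48   488   248 22957] top 0.0602 [759.6 120.7 188.9] ray [761.7 121.1 187.6] all [672.2 117.7 215.2]
 obj [104. 181.] [  56  147   98   72 5467] top 0.0853 [668.7 359.1  26.4] ray [669.4 357.8  26.9] all [669.  358.5  28.1]
 obj [323. 233.] [ 289  192   68   81 4332] top 0.1015 [628.6 178.2  26. ] ray [629.1 178.3  25.9] all [630.2 178.6  27.7]
 obj [516. 227.] [ 484  199   64   55 2595] top 0.0586 [626.2   4.4  22.3] ray [626.4   5.6  22.5] all [626.1   4.6  24. ]
 obj [346. 455.] [ 213  437  280   25 3572] top 0.0423 [370.4 145.6 154.7] ray [372.1 145.1 154.5] all [370.4 145.6 154.7]
 tile [558.6 173.5 275.6 137.3   3.1]
```

View pics/w1.png

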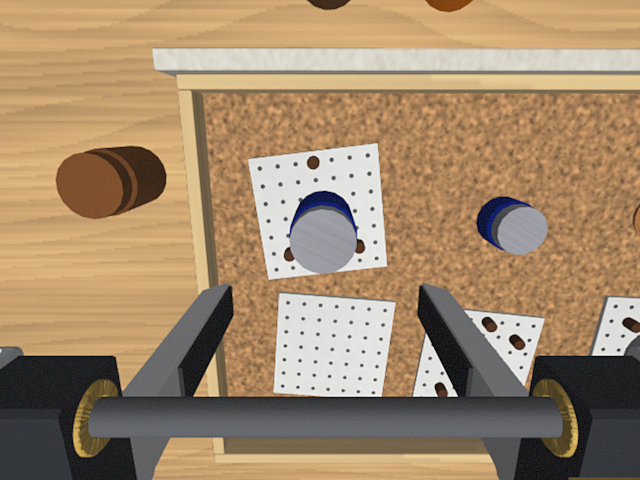

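The close view shows the tall jar's lid at (323,238), between pegs at (313,162), (290,254) and (360,246). All views put it at about (629,178) mm. Next I descend and grip.

Emit:
arm_command(plan=[[[1, -2, 40, 0, 0, 0, -1], [1, -2, 80, 0, 0, 0, -1], [1, -2, 120, 0, 0, 0, -1], [1, -2, 150, 0, 0, 0, -1], [1, -2, 162, 0, 0, 0, -1], [1, -2, 162, 0, 0, 0, -1], [1, -2, 162, 0, 0, 0, 0], [1, -2, 162, 0, 0, 0, 0.3], [1, -2, 162, 0, 0, 0, 0.5], [1, -2, 162, 0, 0, 0, 1], [1, -2, 162, 0, 0, 0, 1], [1, -2, 162, 0, 0, 0, 1]]], squeeze=15)

```text
time_s: 3.15
ee_pos: [0.6289, 0.1782, 0.0438]
eef_rot: [-3.141, -0.0, -0.0]
force: [-1.3, 0.3, 2.8]
grip_width: 0.0557
grip_force: 15.0
```

Emit:
arm_command(plan=[[[0, 0, -12, 0, 0, 0, 1], [0, 0, -32, 0, 0, 0, 1], [-10, 1, -45, 0, 0, 0, 1], [-30, 2, -45, 0, 0, 0, 1], [-56, 3, -45, 0, 0, 0, 1], [-84, 5, -45, 0, 0, 0, 1], [-112, 7, -45, 0, 0, 0, 1], [-134, 9, -45, 0, 0, 0, 1], [-147, 9, -45, 0, 0, 0, 1], [-147, 9, -40, 0, 0, 0, 1], [-147, 9, -25, 0, 0, 0, 1], [-147, 9, -10, 0, 0, 0, 1]]])

```text
time_s: 4.35
ee_pos: [0.4827, 0.1693, 0.0534]
eef_rot: [-3.141, -0.001, -0.0]
force: [0.8, -0.4, -2.3]
grip_width: 0.0562
grip_force: 15.0
```

Run:
```python
from h import *
o=ctrl.get_obs();print(o["ee_pos"],o["force"],o["grip_width"])
im,_=cams.camera("side");cv2.imwrite("pics/s1.png",cv2.resize(im[200:400,250:500],None,fx=2,fy=2))
```

```text
[0.48274665 0.16926565 0.05339099] [ 0.84153117 -0.38426527 -2.27399026] 0.0561513690552142
```

View pics/s1.png

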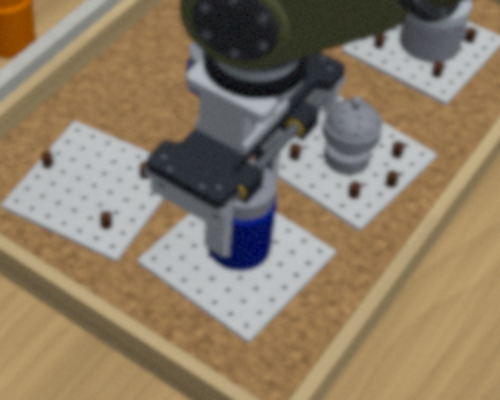

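The jar (240,230 in the crop) is held upright over the bare tile. I'll set it down.

Emit:
arm_command(plan=[[[0, 0, 5, 0, 0, 0, 1], [0, 0, 8, 0, 0, 0, 1], [0, 0, 10, 0, 0, 0, 1], [0, 0, 10, 0, 0, 0, 1], [0, 0, 10, 0, 0, 0, 1]]])

```text
time_s: 4.9
ee_pos: [0.4821, 0.1692, 0.0438]
eef_rot: [-3.141, -0.001, -0.0]
force: [0.3, -0.2, -1.9]
grip_width: 0.0558
grip_force: 15.0
```

Emit:
arm_command(plan=[[[0, 0, 1, 0, 0, 0, 1], [0, 0, 1.5, 0, 0, 0, 1], [0, 0, 1.5, 0, 0, 0, 1]]])

```text
time_s: 5.2
ee_pos: [0.4824, 0.1692, 0.0436]
eef_rot: [-3.141, -0.002, -0.0]
force: [-7.5, -2.3, 17.1]
grip_width: 0.056
grip_force: 15.0
```

Emit:
arm_command(plan=[[[0, 0, -1, 0, 0, 0, 1], [0, 0, -1, 0, 0, 0, 0], [0, 0, -1, 0, 0, 0, -0.5], [0, 0, -1, 0, 0, 0, -1], [0, 0, -1, 0, 0, 0, -1], [0, 0, -1, 0, 0, 0, -1], [0, 0, -15, 0, 0, 0, -1], [0, 0, -45, 0, 0, 0, -1], [0, 0, -90, 0, 0, 0, -1], [0, 0, -140, 0, 0, 0, -1], [-9, 78, -160, 0, 0, 0, -1], [-18, 155, -160, 0, 0, 0, -1]]])

```text
time_s: 6.4
ee_pos: [0.4708, 0.0711, 0.2011]
eef_rot: [-3.141, -0.005, 0.003]
force: [1.4, 0.2, -0.6]
grip_width: 0.094
grip_force: 0.0
```

Emit:
arm_command(plan=[[[0, 0, 0, 0, 0, 0, -1], [0, 0, 0, 0, 0, 0, -1], [0, 0, 0, 0, 0, 0, -1]]])

```text
time_s: 6.7
ee_pos: [0.4705, 0.0722, 0.1982]
eef_rot: [-3.141, -0.0, 0.0]
force: [0.6, -0.2, -0.3]
grip_width: 0.0943
grip_force: 0.0
```

```bash
python3 w.py w2
```

```text
tcp [470.5  72.2 198.2] [-3.141 -0.     0.   ] cam [0.553 0.072 0.377]
 obj [ 78. 182.] [  30    0  143  340 6732] top 0.0423 [503.1 266.3 150. ] ray [503.3 264.6 149.7] all [503.1 266.3 150. ]
 obj [413.  32.] [ 381    0   65   68 3499] top 0.0586 [626.1   4.2  22.2] ray [625.2   4.5  22.1] all [625.8   4.2  24. ]
 obj [205. 223.] [ 161  182   89   82 5290] top 0.1014 [481.4 168.8  26.3] ray [482.1 168.   26.4] all [482.3 168.1  27.9]
 obj [608. 223.] [ 567  184   73   82 4835] top 0.0764 [ 476.1 -175.8   31.4] ray [ 476.6 -175.2   31.9] all [ 476.8 -177.7   31.9]
 obj [394. 238.] [ 362  206   65   65 3240] top 0.0823 [464.5  14.1  17.8] ray [465.5  14.7  17.6] all [464.2  13.7  27.3]
 obj [326. 333.] [ 222  326  208   14 2647] top 0.0424 [356.8  72.4 101.7] ray [357.4  72.1 101.4] all [356.8  72.4 101.7]
 obj [561. 333.] [ 479  326  161   14 2047] top 0.0425 [ 362.5 -157.4   78.5] ray [ 362.6 -156.2   78.7] all [ 366.3 -158.7   79.9]
 tile [466.1  11.9 122.2 122.4  83.5]
 tile [ 480.  -178.3  129.3  122.2   87. ]
 tile [483.  169.  122.5 122.3  85.1]
 tile [617.  179.6  94.  122.3   6.7]
```

View pics/w2.png

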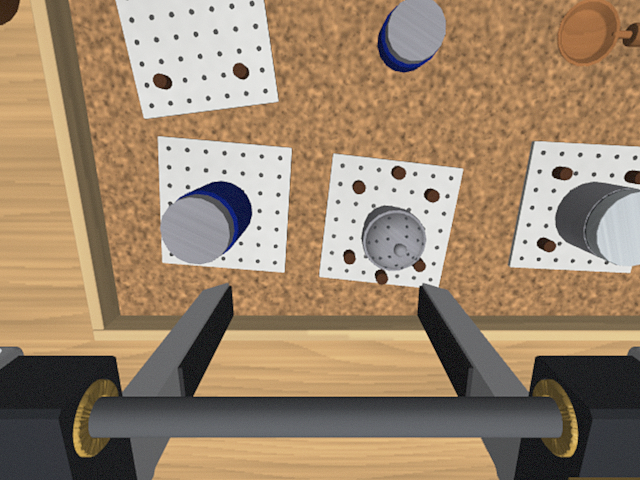

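The jar stands on the bare tile (205,223). The tea ball (394,238) is in the six-peg box at about (464.5,14) mm. I'll pick it up.

Emit:
arm_command(plan=[[[-3, 29, 0, 0, 0, 0, -1], [-6, 58, 10, 0, 0, 0, -1], [-6, 58, 40, 0, 0, 0, -1], [-6, 58, 85, 0, 0, 0, -1], [-6, 58, 125, 0, 0, 0, -1], [-6, 58, 150, 0, 0, 0, -1], [-6, 58, 160, 0, 0, 0, -1], [-6, 58, 160, 0, 0, 0, -1], [-6, 58, 160, 0, 0, 0, 0], [-6, 58, 160, 0, 0, 0, 0.3], [-6, 58, 160, 0, 0, 0, 0.6], [-6, 58, 160, 0, 0, 0, 1]]], squeeze=12)

```text
time_s: 7.95
ee_pos: [0.4648, 0.0135, 0.0385]
eef_rot: [3.142, -0.001, -0.0]
force: [0.1, -0.1, 1.3]
grip_width: 0.0655
grip_force: 0.0
```

Emit:
arm_command(plan=[[[0, 0, 0, 0, 0, 0, 1], [0, 0, 0, 0, 0, 0, 1], [0, 0, 0, 0, 0, 0, 1]]])

```text
time_s: 8.25
ee_pos: [0.4646, 0.0135, 0.0381]
eef_rot: [3.142, -0.0, -0.0]
force: [-0.5, -0.6, 3.2]
grip_width: 0.0536
grip_force: 12.0
```

Emit:
arm_command(plan=[[[0, 0, -12, 0, 0, 0, 1], [0, 0, -32, 0, 0, 0, 1], [8, -8, -50, 0, 0, 0, 1], [24, -24, -50, 0, 0, 0, 1], [46, -46, -50, 0, 0, 0, 1], [70, -70, -50, 0, 0, 0, 1], [96, -97, -50, 0, 0, 0, 1], [120, -121, -50, 0, 0, 0, 1], [142, -143, -50, 0, 0, 0, 1], [158, -160, -50, 0, 0, 0, 1], [166, -168, -50, 0, 0, 0, 1], [166, -168, -50, 0, 0, 0, 1]]])

```text
time_s: 9.45
ee_pos: [0.6308, 0.1823, 0.088]
eef_rot: [-3.142, 0.0, 0.001]
force: [-1.2, 0.2, -1.2]
grip_width: 0.0538
grip_force: 12.0
```

```bash
sed -i 's/cv2.contourArea(c)<4000/cv2.contourArea(c)<3000/' w.py; python3 w.py w3
```

```text
tcp [630.8 182.3  88. ] [-3.142e+00  0.000e+00  1.000e-03] cam [0.713 0.183 0.267]
 obj [328.  64.] [   60     5   580   350 45433] top 0.0602 [761.9 168.8 141.1] ray [761.7 169.3 139.5] all [677.2 165.7 171.2]
 obj [ 35. 211.] [   0  160   83  110 6902] top 0.0841 [665.4 344.8  21.4] ray [666.3 341.8  20.9] all [668.9 358.2  28.1]
 obj [607. 277.] [ 565  236   75   83 4927] top 0.0584 [625.9   5.5  22.4] ray [626.3   7.8  22.9] all [626.3   5.2  24.1]
 obj [325. 281.] [ 237  248  178   81 3174] top 0.1139 [639.8 182.6  38.8] ray [640.  182.5  38.7] all [640.  182.5  38.8]
 obj [344. 459.] [ 304  437   82   43 3224] top 0.0767 [499.6 170.   21.8] ray [503.3 170.2  21.5] all [484.  169.7  27.9]
 tile [539.7 176.2 102.3  43.5  90. ]
 tile [637.  182.5 111.1 121.8   6.7]
```

View pics/w3.png

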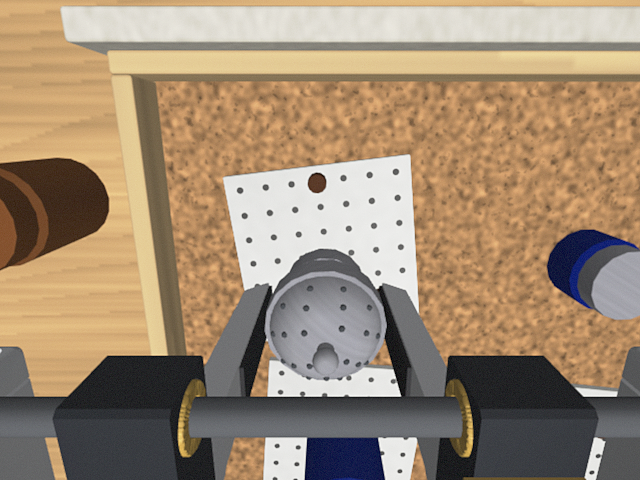

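The ball (325,320) is held upright above the three-peg box (far peg at 317,183). The tile works out at about (631.3,181.8) mm and the TCP is at (630.8,182.3), so it is centred. I'll lower it.

Emit:
arm_command(plan=[[[0, 0, 12, 0, 0, 0, 1], [0, 0, 28, 0, 0, 0, 1], [0, 0, 40, 0, 0, 0, 1], [0, 0, 46, 0, 0, 0, 1], [0, 0, 49, 0, 0, 0, 1], [0, 0, 50, 0, 0, 0, 1], [0, 0, 50, 0, 0, 0, 1], [0, 0, 50, 0, 0, 0, 1]]])

```text
time_s: 10.3
ee_pos: [0.6307, 0.1815, 0.0382]
eef_rot: [-3.141, -0.001, -0.0]
force: [0.0, -0.6, 0.7]
grip_width: 0.0537
grip_force: 12.0
```

Emit:
arm_command(plan=[[[0, 0, 0, 0, 0, 0, 0.1], [0, 0, 0, 0, 0, 0, -0.4], [0, 0, 0, 0, 0, 0, -1], [0, 0, 0, 0, 0, 0, -1], [0, 0, 0, 0, 0, 0, -1], [0, 0, -15, 0, 0, 0, -1], [0, 0, -45, 0, 0, 0, -1], [0, 0, -90, 0, 0, 0, -1], [0, 0, -140, 0, 0, 0, -1], [0, 0, -160, 0, 0, 0, -1], [0, 0, -160, 0, 0, 0, -1], [0, 0, -160, 0, 0, 0, -1]]])

```text
time_s: 11.5
ee_pos: [0.6303, 0.1814, 0.198]
eef_rot: [-3.142, -0.0, -0.0]
force: [-0.2, -0.4, -1.2]
grip_width: 0.0941
grip_force: 0.0
```

```bash
python3 w.py w4
```

```text
tcp [630.3 181.4 198. ] [-3.142 -0.    -0.   ] cam [0.712 0.182 0.377]
 obj [377.  86.] [  156    50   484   242 23085] top 0.0602 [760.  125.4 184.7] ray [759.5 125.8 183.1] all [678.1 122.1 208.5]
 obj [106. 186.] [  58  151   99   74 5638] top 0.0854 [669.  359.3  26.6] ray [669.6 358.1  26.7] all [669.1 358.   27.9]
 obj [325. 231.] [ 294  199   64   65 3226] top 0.0824 [630.7 181.3  18. ] ray [631.8 181.4  17.8] all [630.4 181.4  27. ]
 obj [525. 231.] [ 493  204   64   56 2711] top 0.0585 [626.2   4.2  22.4] ray [626.6   5.7  22.6] all [626.2   5.   24. ]
 obj [338. 372.] [ 309  343   61   53 2723] top 0.1002 [495.5 169.5  22. ] ray [498.  169.7  21.7] all [484.  169.5  27.9]
 obj [345. 462.] [ 216  437  280   33 3838] top 0.0423 [373.7 147.5 153.2] ray [376.1 147.5 152.6] all [373.7 147.5 153.2]
 tile [562.3 173.5 267.1 136.5   3.5]
```

View pics/w4.png

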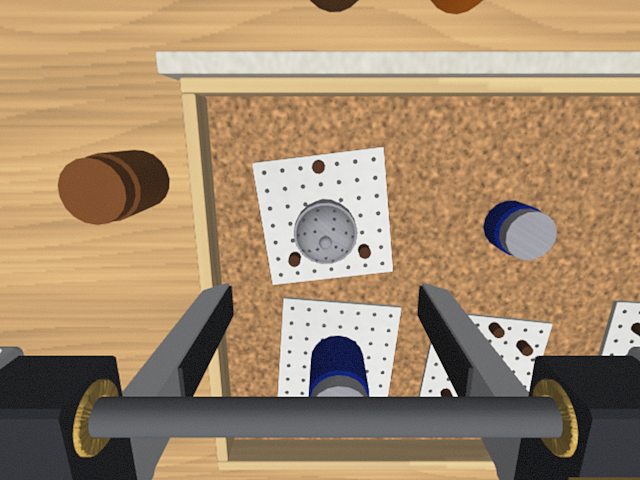

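The tea ball (325,232) stands centred between the three pegs at (630.6,181.3) mm. Now to the tin.

Emit:
arm_command(plan=[[[-15, 35, 0, 0, 0, 0, -1], [-36, 83, 0, 0, 0, 0, -1], [-57, 131, 0, 0, 0, 0, -1], [-77, 179, 0, 0, 0, 0, -1], [-98, 227, 0, 0, 0, 0, -1], [-118, 275, 0, 0, 0, 0, -1], [-139, 323, 0, 0, 0, 0, -1], [-154, 358, 0, 0, 0, 0, -1], [-154, 358, 0, 0, 0, 0, -1], [-154, 358, 0, 0, 0, 0, -1], [-154, 358, 0, 0, 0, 0, -1], [-154, 358, 0, 0, 0, 0, -1]]])

```text
time_s: 12.75
ee_pos: [0.4768, -0.1753, 0.1975]
eef_rot: [-3.141, 0.001, 0.002]
force: [-0.3, -0.2, -0.1]
grip_width: 0.0938
grip_force: 0.0
```

```bash
python3 w.py w5
```

```text
tcp [ 476.8 -175.3  197.5] [-3.141e+00  1.000e-03  2.000e-03] cam [ 0.559 -0.175  0.376]
 obj [465. 141.] [ 443    0   46  300 4660] top 0.0426 [ 530.7 -293.7  125.1] ray [ 530.6 -292.9  124.4] all [ 531.1 -293.7  125.4]
 obj [94. 39.] [  56    4   77   72 4056] top 0.0584 [626.2   3.8  22.6] ray [625.7   2.3  22.6] all [625.9   2.9  23.8]
 obj [330. 232.] [ 292  190   78   83 4955] top 0.0765 [ 476.9 -179.3   31.7] ray [ 477.4 -179.3   31.5] all [ 477.1 -179.5   31.8]
 obj [ 81. 339.] [   0  332  169   14 2242] top 0.0422 [362.6  63.1  82.9] ray [363.1  61.5  83. ] all [367.6  63.4  83.4]
 obj [325. 339.] [ 219  332  214   14 2742] top 0.0424 [ 356.7 -175.4  105. ] ray [ 357.2 -175.5  104.7] all [ 356.7 -175.4  105. ]
 tile [466.5  10.8 123.  122.4  83.5]
 tile [479.2 123.1  39.6 123.4  82.9]
 tile [ 480.6 -175.5  122.1  122.3   87. ]
```

Tin is at (477,-179.4) mm and the four-peg tile at (480.4,-175.7).

Emit:
arm_command(plan=[[[0, 4, 40, 0, 0, 0, -1], [0, 4, 80, 0, 0, 0, -1], [0, 4, 120, 0, 0, 0, -1], [0, 4, 145, 0, 0, 0, -1], [0, 4, 156, 0, 0, 0, -1], [0, 4, 156, 0, 0, 0, -1], [0, 4, 156, 0, 0, 0, 0], [0, 4, 156, 0, 0, 0, 0.3], [0, 4, 156, 0, 0, 0, 0.6], [0, 4, 156, 0, 0, 0, 1], [0, 4, 156, 0, 0, 0, 1], [0, 4, 156, 0, 0, 0, 1]]], squeeze=15)

```text
time_s: 14.0
ee_pos: [0.4767, -0.1806, 0.0425]
eef_rot: [3.141, -0.001, -0.0]
force: [-1.2, 1.2, 6.4]
grip_width: 0.0635
grip_force: 15.0
```

Emit:
arm_command(plan=[[[0, 0, -12, 0, 0, 0, 1], [0, 0, -32, 0, 0, 0, 1], [0, -8, -50, 0, 0, 0, 1], [-1, -26, -50, 0, 0, 0, 1], [-3, -50, -50, 0, 0, 0, 1], [-4, -76, -50, 0, 0, 0, 1], [-6, -104, -50, 0, 0, 0, 1], [-7, -132, -50, 0, 0, 0, 1], [-9, -158, -50, 0, 0, 0, 1], [-10, -179, -50, 0, 0, 0, 1], [-11, -192, -50, 0, 0, 0, 1], [-11, -192, -50, 0, 0, 0, 1]]])

```text
time_s: 15.2
ee_pos: [0.4654, 0.0124, 0.0923]
eef_rot: [-3.142, -0.0, 0.001]
force: [-0.7, 0.6, -1.2]
grip_width: 0.0637
grip_force: 15.0
```

```bash
python3 w.py w6
```

```text
tcp [465.4  12.4  92.3] [-3.142e+00 -0.000e+00  1.000e-03] cam [0.547 0.013 0.271]
 obj [341.  11.] [ 302    0   79   28 1557] top 0.0579 [609.2   4.4  14. ] ray [608.8   4.5  13.8] all [614.6   4.1  21.1]
 obj [ 54. 254.] [    0   196   125   129 11822] top 0.1009 [481.3 166.1  25.9] ray [481.9 164.2  26.5] all [482.3 167.3  28. ]
 obj [326. 262.] [ 228  228  197   81 3768] top 0.1116 [474.6  12.5  43.8] ray [473.5  12.3  44.5] all [474.5  12.5  43.9]
 tile [479.9  10.1 121.9  94.7  83.5]
 tile [ 480.9 -166.3  108.3  122.    87.1]
 tile [483.3 169.6 126.4 122.   85.1]
 tile [595.8 166.4  48.9 104.8   6.8]
```

View pics/w6.png

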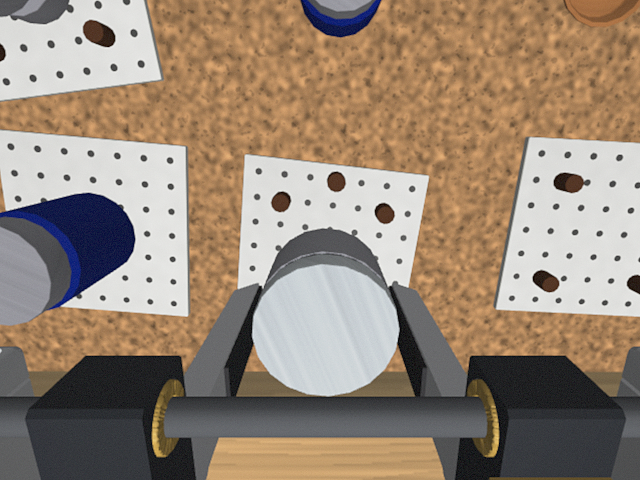

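The tin (325,320) is held upright over the six-peg box (far pegs at 281,201; 336,181; 384,213). The tile centre is about (466.3,11.7) mm, within 1 mm of the tin. I'll lower it.

Emit:
arm_command(plan=[[[0.5, 0, 12, 0, 0, 0, 1], [0.5, 0, 28, 0, 0, 0, 1], [0.5, 0, 40, 0, 0, 0, 1], [0.5, 0, 46, 0, 0, 0, 1], [0.5, 0, 49, 0, 0, 0, 1], [0.5, 0, 50, 0, 0, 0, 1], [0.5, 0, 50, 0, 0, 0, 1], [0.5, 0, 50, 0, 0, 0, 1]]])

```text
time_s: 16.05
ee_pos: [0.4662, 0.0113, 0.0423]
eef_rot: [3.141, -0.001, -0.0]
force: [-3.3, -2.1, 4.2]
grip_width: 0.0634
grip_force: 15.0
```

Light contact at the same height it was gripped. I release, rise and go to the jar.

Emit:
arm_command(plan=[[[0, 0, -0.2, 0, 0, 0, 0.1], [0, 0, -0.2, 0, 0, 0, -0.4], [0, 0, -0.2, 0, 0, 0, -1], [0, 0, -0.2, 0, 0, 0, -1], [0, 0, -0.2, 0, 0, 0, -1], [0, 0, -15, 0, 0, 0, -1], [0, 0, -45, 0, 0, 0, -1], [0, 0, -90, 0, 0, 0, -1], [0, 0, -140, 0, 0, 0, -1], [0, 0, -156, 0, 0, 0, -1], [0, 0, -156, 0, 0, 0, -1], [0, 0, -156, 0, 0, 0, -1]]])

```text
time_s: 17.25
ee_pos: [0.4657, 0.0115, 0.1971]
eef_rot: [-3.142, 0.001, -0.0]
force: [0.2, 0.8, -0.1]
grip_width: 0.0936
grip_force: 0.0
```

```bash
python3 w.py w7
```

```text
tcp [465.7  11.5 197.1] [-3.142e+00  1.000e-03 -0.000e+00] cam [0.548 0.012 0.376]
 obj [95. 24.] [  50    0   86   56 3885] top 0.0821 [629.  180.7  17.9] ray [628.  178.5  17.7] all [630.3 181.   28. ]
 obj [335.  28.] [ 305    0   61   62 3130] top 0.0586 [625.8   4.   22. ] ray [625.2   4.   22. ] all [625.7   4.1  24. ]
 obj [ 51. 276.] [   0  129  177  207 4629] top 0.0422 [444.2 232.9 109.5] ray [444.1 232.2 108.7] all [449.7 232.9 113.9]
 obj [128. 216.] [  76  177  106   82 6271] top 0.1013 [481.7 168.7  26.6] ray [482.6 167.7  26.9] all [482.  168.2  28.1]
 obj [326. 231.] [ 287  190   78   83 4969] top 0.0765 [466.   11.4  31.8] ray [466.7  11.2  31.5] all [466.3  11.3  31.9]
 obj [566. 327.] [ 475  286  165   50 2298] top 0.0425 [ 361.9 -214.6   79.8] ray [ 362.9 -214.    79.8] all [ 371.5 -215.3   80.3]
 obj [326. 329.] [ 224  322  204   14 2600] top 0.0424 [356.1  11.5  99.4] ray [357.3  11.5  98.8] all [356.1  11.5  99.4]
 tile [466.1  11.7 122.  122.3  83.5]
 tile [ 480.2 -175.   122.3  122.1   87. ]
 tile [483.1 169.4 123.9 122.2  84.9]
 tile [614.  178.8  88.7 123.2   6.3]
```

View pics/w7.png

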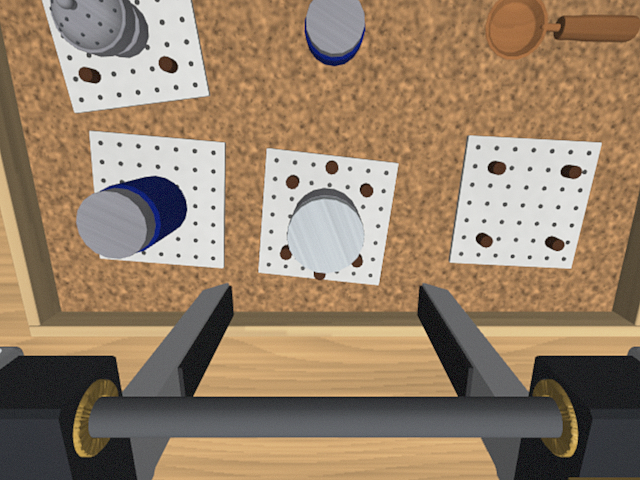

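The tin (325,232) is centred between the six pegs. The jar is at (482,168.3) mm, and the empty four-peg box is at (480.3,-175.5) with four pegs in view.

Emit:
arm_command(plan=[[[4, -40, 0, 0, 0, 0, -1], [9, -88, 0, 0, 0, 0, -1], [13, -130, 0, 0, 0, 0, -1], [16, -157, 0, 0, 0, 0, -1], [16, -157, 0, 0, 0, 0, -1], [16, -157, 20, 0, 0, 0, -1], [16, -157, 60, 0, 0, 0, -1], [16, -157, 100, 0, 0, 0, -1], [16, -157, 135, 0, 0, 0, -1], [16, -157, 154, 0, 0, 0, -1], [16, -157, 154, 0, 0, 0, -1], [16, -157, 154, 0, 0, 0, -1]]])

```text
time_s: 18.5
ee_pos: [0.4819, 0.168, 0.0438]
eef_rot: [3.141, 0.001, -0.001]
force: [0.1, 0.2, -0.7]
grip_width: 0.094
grip_force: 0.0
```

Emit:
arm_command(plan=[[[0, 0, 0, 0, 0, 0, 0], [0, 0, 0, 0, 0, 0, 0.3], [0, 0, 0, 0, 0, 0, 0.6], [0, 0, 0, 0, 0, 0, 1], [0, 0, 0, 0, 0, 0, 1], [0, 0, 0, 0, 0, 0, 1]]], squeeze=15)

```text
time_s: 19.1
ee_pos: [0.4821, 0.1686, 0.0441]
eef_rot: [-3.141, -0.0, -0.0]
force: [-1.0, -0.1, 3.1]
grip_width: 0.0557
grip_force: 15.0
```

Emit:
arm_command(plan=[[[0, 0, -10, 0, 0, 0, 1], [0, 0, -30, 0, 0, 0, 1], [0, 0, -55, 0, 0, 0, 1], [0, 0, -80, 0, 0, 0, 1], [0, 0, -95, 0, 0, 0, 1], [0, 8, -100, 0, 0, 0, 1], [0, 26, -100, 0, 0, 0, 1], [0, 52, -100, 0, 0, 0, 1], [0, 82, -100, 0, 0, 0, 1], [-1, 114, -100, 0, 0, 0, 1], [-1, 144, -100, 0, 0, 0, 1], [-1, 170, -100, 0, 0, 0, 1]]])

```text
time_s: 20.3
ee_pos: [0.4802, -0.0034, 0.1434]
eef_rot: [3.142, 0.001, -0.001]
force: [-0.1, -0.1, -3.3]
grip_width: 0.0555
grip_force: 15.0
```

Emit:
arm_command(plan=[[[0, 28, 0, 0, 0, 0, 1], [0, 58, 0, 0, 0, 0, 1], [-1, 88, 0, 0, 0, 0, 1], [-1, 118, 0, 0, 0, 0, 1], [-1, 144, 0, 0, 0, 0, 1], [-1, 164, 0, 0, 0, 0, 1], [-1, 174, 0, 0, 0, 0, 1], [-1, 174, 0, 0, 0, 0, 1], [-1, 174, 15, 0, 0, 0, 1], [-1, 174, 35, 0, 0, 0, 1], [-1, 174, 50, 0, 0, 0, 1], [-1, 174, 50, 0, 0, 0, 1]]])

```text
time_s: 21.5
ee_pos: [0.4789, -0.1742, 0.0921]
eef_rot: [-3.14, 0.003, 0.001]
force: [-0.1, 0.4, -2.1]
grip_width: 0.0559
grip_force: 15.0
```

```bash
python3 w.py w8
```

```text
tcp [ 478.9 -174.2   92.1] [-3.14e+00  3.00e-03  1.00e-03] cam [ 0.562 -0.174  0.271]
 obj [18. 24.] [   0    0   42   55 1942] top 0.0546 [615.5 -12.2  10.4] ray [614.6 -14.7  10.2] all [615.5  -7.8  18. ]
 obj [526. 169.] [ 489    0   76  355 8580] top 0.0425 [ 520.7 -291.7  106.4] ray [ 521.1 -292.   105.4] all [ 520.  -287.8  108.4]
 obj [ 40. 290.] [   0  235   94  120 8528] top 0.0761 [466.5   1.6  30. ] ray [ 4.675e+02 -3.000e-01  3.020e+01] all [467.    9.5  32. ]
 obj [326. 269.] [ 236  236  180   77 3679] top 0.1123 [ 488.2 -174.    39.9] ray [ 487.2 -174.1   40.4] all [ 487.9 -174.1   40.1]
 tile [465.7   0.9 104.4 122.8  83.5]
 tile [ 494.2 -176.1  122.    95.3   87. ]
```

View pics/w8.png

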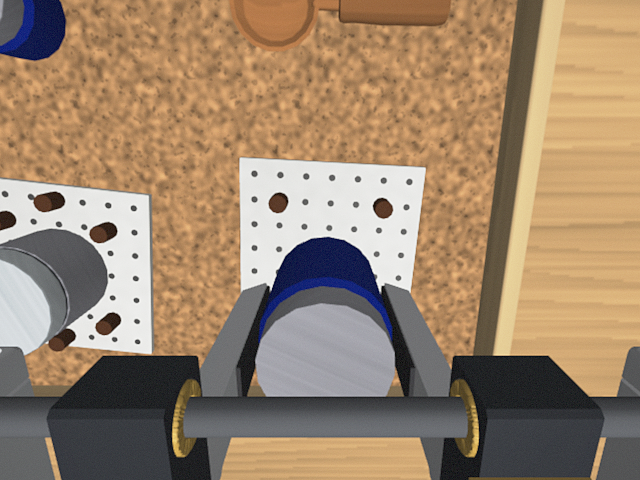

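The jar (325,340) is upright over the four-peg box (far pegs at 279,202 and 383,208). The tile centre is about (480.7,-175.4) mm, so I shift 1.5 mm in x and 1 mm in y and lower.

Emit:
arm_command(plan=[[[1.5, 1, 10, 0, 0, 0, 1], [1.5, 1, 24, 0, 0, 0, 1], [1.5, 1, 36, 0, 0, 0, 1], [1.5, 1, 43, 0, 0, 0, 1], [1.5, 1, 47, 0, 0, 0, 1], [1.5, 1, 48.5, 0, 0, 0, 1], [1.5, 1, 49, 0, 0, 0, 1], [1.5, 1, 49, 0, 0, 0, 1]]])

```text
time_s: 22.35
ee_pos: [0.4816, -0.1766, 0.0452]
eef_rot: [3.141, -0.001, -0.0]
force: [-0.0, -0.1, -2.5]
grip_width: 0.056
grip_force: 15.0
```

Emit:
arm_command(plan=[[[-0.8, -1, 0, 0, 0, 0, 1], [-0.8, -1, 0.5, 0, 0, 0, 1], [-0.8, -1, 1, 0, 0, 0, 1], [-0.8, -1, 1.3, 0, 0, 0, 1], [-0.8, -1, 1.3, 0, 0, 0, 1], [-0.8, -1, 1.3, 0, 0, 0, 1]]])

```text
time_s: 22.95
ee_pos: [0.4807, -0.1755, 0.0441]
eef_rot: [3.142, -0.0, -0.0]
force: [-2.9, 1.5, 5.3]
grip_width: 0.056
grip_force: 15.0
```

Emit:
arm_command(plan=[[[0, 0, -0.3, 0, 0, 0, 0.1], [0, 0, -0.3, 0, 0, 0, -0.4], [0, 0, -0.3, 0, 0, 0, -1], [0, 0, -0.3, 0, 0, 0, -1], [0, 0, -0.3, 0, 0, 0, -1], [0, 0, -15, 0, 0, 0, -1], [0, 0, -45, 0, 0, 0, -1], [0, 0, -90, 0, 0, 0, -1], [0, 0, -140, 0, 0, 0, -1], [0, 0, -156, 0, 0, 0, -1], [0, 0, -156, 0, 0, 0, -1], [0, 0, -156, 0, 0, 0, -1]]])

```text
time_s: 24.15
ee_pos: [0.4803, -0.1754, 0.1986]
eef_rot: [-3.141, 0.001, -0.0]
force: [-0.5, 0.1, -0.8]
grip_width: 0.0941
grip_force: 0.0
```

```bash
python3 w.py w9
python3 - <<'E'
from h import *
im,_=cams.camera("side");cv2.imwrite("pics/side9.png",im)
E
```

```text
tcp [ 480.3 -175.4  198.6] [-3.141e+00  1.000e-03 -0.000e+00] cam [ 0.563 -0.175  0.378]
 obj [464. 141.] [ 443    0   44  298 4618] top 0.0426 [ 534.7 -293.9  124.7] ray [ 534.8 -292.5  123.7] all [ 535.  -293.9  125.1]
 obj [95. 45.] [  58   11   76   70 3972] top 0.0584 [626.3   3.5  22.5] ray [625.7   2.3  22.8] all [626.    3.   23.9]
 obj [326. 236.] [ 291  195   70   83 4521] top 0.1014 [ 480.2 -175.8   26.1] ray [ 480.6 -175.6   26. ] all [ 480.3 -175.5   27.9]
 obj [110. 246.] [  62  206   97   82 5988] top 0.0763 [466.3  11.1  32.6] ray [466.7   9.1  32.5] all [466.4  11.   32.7]
 obj [ 82. 341.] [   0  334  167   15 2167] top 0.0422 [366.9  64.7  81.5] ray [364.7  63.7  82.1] all [367.5  66.2  82.9]
 obj [326. 342.] [ 218  334  216   15 2887] top 0.0424 [ 355.8 -175.4  106.7] ray [ 357.8 -175.3  106.2] all [ 355.8 -175.4  106.7]
 tile [466.5  11.2 123.6 122.4  83.5]
 tile [477.5 117.5  41.1 126.4  76.5]
 tile [ 480.6 -175.4  122.1  122.3   87. ]
```

View pics/w9.png

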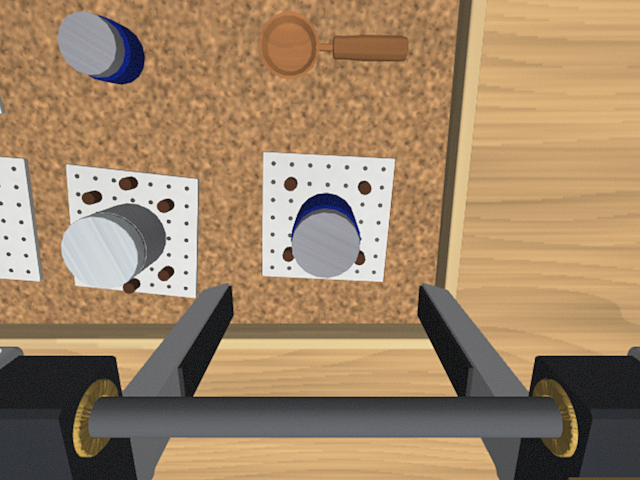

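View pics/side9.png

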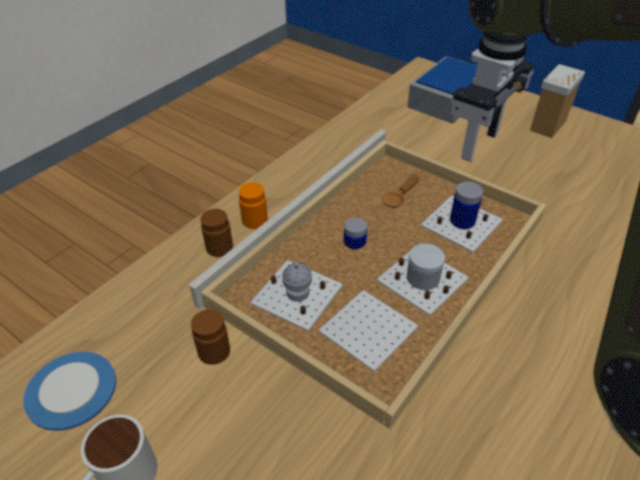

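All three stand upright and centred to within about 1 mm: jar in four pegs (466,205 side), tin in six (425,266), ball in three (297,281). The bare tile is empty, and the low jar and spoon have not moved. I'm handing it in.

```bash
python3 -c "
from station import ctrl
print(ctrl.hand_in())"
```

```text
the job is handed in; nothing more can be done
None
```

The job is handed in at about 24 s: the tall jar stands in the four-peg box, the tin in the six-peg box and the tea ball in the three-peg box, all upright and centred to about 1 mm by the cameras, with the low jar and spoon left where they were.

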